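# Swing the trial-lens tray home behind its spring bolt

## Robot

A 6-joint arm with a two-finger parallel gripper is mounted at the origin on the work surface. World frame = base frame: x ahead of the robot, y to its left, z up, the work surface at z = 0. Lengths are in m, angles in rad, forces in N, time in s.
With the tool pointing down it reaches from about 0.3 to 0.875 m from the base axis. Payload 6.4 kg.
Tool frame: the origin (TCP) lies midway between the tips of the shut fingers; the grasp point (between the pads) lies 19 mm behind it (ctrl.pinch_z is the distance from the TCP to the grasp point, in m); z points along the fingers, y is the line along which they close (so a half turn about z gives the same grasp; the last joint's range is limited). The gripper opens to 85 mm and grips with 20 to 120 N. Pads are 22 mm wide; open, the fingers measure 114 mm over their backs; the gripper's body (76 mm by 85 mm) begins 54 mm behind the grasp point. The pads swing forward as they close: fully open they stand 13 mm farther back than shut.
Start: joints at [-1.476, 0.181, 1.607, -0, 1.354, -0.206], TCP at [0.17, -0.549, 0.231] pointing down, gripper open.
Joint ranges: [-2.99, 2.99], [-0.89, 2.07], [0.3, 2.58], [-1.14, 4.28], [0, 2.63], [-3.12, 3.12]. Speed limits (rad/s): [2.57, 2.57, 3.01, 3.14, 3.14, 3.14].

## Interface

Orientations are given as a unit quaternion [w, x, y, z].
In Python, from bench import ctrl gives the robot as it stands.
- The arm moves only by the tool apply_moves, never from a script. Its argument "moves" is a list of rows, each an object with "jaw": the opening, from 0 (shut) to 1 (fully open); "offset": the shift along the tool's x, y, z in mm, a list of three; "rot": the turn, a rotation vector about the tool's x, y, z in degrees, a list of three. In form: [{"jaw": jaw, "offset": [dx, dy, dz], "rot": [ax, ay, az]}, ...]. A call has exactly 5 rows; each row shifts and turns the commanded pose from where the row before left it, along the tool's axes as they then stand; what a row does not reach is not made up. A row lasts 1/8 s, in which the tool goes at most 62.5 mm and 10.7 degrees, less where a joint would pass 70% of its speed; a pose out of reach is approached as far as the arm can. A call is refused whole if a number of a shift passes 62.5 or a number of a turn 10.7, either way. A call with a gripper value outside its range is refused whole. The fingers move at their own pace and stop on an object; the grip force is fixed at half the most. Time passes only in rows, so rows that do not move let the fingers close, or fill a call up. It gives the time, the measured TCP pose, the force, the opening and the grip force at its end, in the units of the state.
- ctrl.get_obs(): the state, without advancing time (a new reading comes with each control period).
- ctrl.camera(name): name is "side" or "top" or "wrist"; returns (picture, depth): 400x640x3 uint8, red, green, blue; 400x640 float32, m along the optical axis (not along the pixel's ray), 0 where there is no reading.
- ctrl.camera_params(name): a dict with "K" (3x3 intrinsics, pixels), "dist" ([k1, k2, p1, p2, k3] as OpenCV has them; the pictures are not rectified), "cam_to_world" (4x4, takes a point from camera to world coordinates); the wrist camera has in their place "mount" (4x4, takes a point from camera to tool coordinates, whose origin is the TCP and whose axes are the flange's). Camera axes: x right, y down, z forward; pixel columns grow to the right and rows downward; lengths in m; the calibration is good to about 2 mm. A picture is of the moment at which its call begins: read the wrist's pose just before it. camera_params takes no time and is no camera call.
- ctrl.hand_in(): hands the job in; it is judged then, once.
Trained networks look in the newest picture that a camera, given by its name, has taken for a name from the list of things; names that differ only in an ending like _2 or _b are one class to them, and where a whole thing is asked for, a point or a joint stands for the part that bears it (a point fixed in the world has none). Each returns a list of dicts, best first, with "score" (0 to 1); they miss things now and then, are a little off and sometimes report something else, mostly with a low value. They report only what shows in the picture. A call takes as long as a camera call.
- ctrl.outline_of(camera, target): "region" (400x640 bool, what is visible of it) and "position" ([column, row] in pixels, amid what is visible of it).
The state is a dict: "time_s": time; "q": joint angles; "dq": joint speeds; "joint_efforts": joint torques, N m; "eef_pos": TCP position; "eef_rot": TCP orientation; "wrist_force": force on the tool from outside, world axes, zero at the start; "torque": the same for the moment, N m; "opening": opening from 0.0 (shut) to 1.0 (fully open); "grasp_force": force on a finger pad.
Only numpy, scipy, OpenCV 4.12 (cv2) and the standard library are available. Lean on these libraries where they do the work, as an engineer would, in place of code of your own. Each camera call takes 0.05 s, during which the arm holds its last target. There are 200 camera calls.

## Task

Put the loose trial-lens tray back into its bay on the set's base board: with the tray still at an angle, slide the round-headed tongue at its one end fully into the socket, then swing the other end in towards the rail, against the rubber buffer, until the spring bolt has snapped out in front of the tray's lug and holds the tray by itself. The rail is adjustable and may be set a little differently each time, so go by feel: a firm push is enough, never more than about 20 N. Leave everything else where it is.

Things in the scene. Friction and masses are not known exactly. Their poses are not given: they have to be found in the camera images.
- base: fixed plywood base board of the lens set, 280 (x) x 440 (y) x 12 mm, origin under its centre, top face 12 mm above the table. Its frame: +x from the open front to the rail, +y from the socket to the bolt. The loose tray's bay is the open space before the rail; behind the rail is a fixed second lens tray (53 mm high)
- bay: the fittings on the board, as one; origin and axes as the board's: tongue socket, and a rail arm with buffer and bolt. The arm pivots about the socket's centre and is clamped somewhere within 0.06 rad either way of the board's y axis; nothing measures where, feel for it. Tray home (arm at 0): centre at x = 28, y = -16 mm, 2 mm off the rail; otherwise turned with the arm
- rail_mid (a point): a point on the board under the middle of the rail's face (arm at 0), on the board's top: board x = 55, y = -12 mm. Aluminium rail 36 mm high, y -128 to 104 mm, a hard stop. A 12 mm rubber buffer stands 6 mm out of it at y = 70 mm and yields about 1.5 N per mm (10 N to reach the rail). Steel bolt housing at x 2 to 46, y 111 to 152 mm, 30 mm high
- tray_mid (a point): centre of the loose grey lens tray, 17 mm above its underside: 220 (y) x 50 (x) x 34 mm, flat sides, 0.3 to 0.6 kg, lens tops 53 mm up. Grip it across the 50 mm or push it. +y: tongue end to lug end; +x: side for the rail. It starts flat on the board, turned 0.32 to 0.48 rad anticlockwise from the board's y axis, its lug end well away from the rail, the tongue 3 to 8 cm short of the socket
- tongue (a point): centre of the round head (20 mm diameter) of the aluminium tongue on the tray's -y end, 134 mm from the tray's centre, 14 mm above its underside; its neck is 14 mm wide
- socket (a point): where the head's centre lies when fully in the socket; board x = 29, y = -150 mm, 14 mm above the board, axes as the board's. Open towards +y: two aluminium cheeks 23 mm apart with flared lips (30 mm high, mouth 11 mm before this point), hard end wall 10 mm beyond it. The head enters with the tray at up to 0.5 rad from home and turns in it like a hinge
- lug (a point): middle of the flat front (-x) face of the aluminium lug on the tray's +y end, which the bolt holds: tray x = 10, y = 116 mm, 15 mm above its underside. The lug sticks out 12 mm and is 8 mm thick (x 10 to 18 mm)
- bolt (a joint): travel of the brass spring bolt into its steel housing beyond the tray's lug end, m: 0 out (3 N spring), 0.0105 in (6.5 N). Its 25 degree ramp meets the lug some 0.1 rad before home, goes in by 6 mm, and snaps out (under 1 mm) only when the lug has wholly passed, the tray 2 mm or less off the rail. The push for it is 5 to 15 N. Then the buffer sets the lug on the bolt's flat back
- specs_a: folded brown spectacles on the board, 18 x 136 x 41 mm, origin under the middle; leave alone
- carton_a: maroon eye-drop carton standing on the board in the back corner of the socket end, 42 x 42 x 90 mm, origin under its centre; leave alone
- carton_b: white eye-drop carton on the table, 42 x 42 x 90 mm; leave alone
- specs_b: folded black spectacles on the table, 18 x 136 x 41 mm; leave alone
- specs_c: folded dark blue spectacles on the table, 18 x 136 x 41 mm; leave alone
- pd_ruler: white ruler lying on the table, 35 x 170 x 4 mm; leave alone
- occluder: black cover paddle lying on the table, 54 mm disc on a handle, 200 mm long; leave alone

How it is judged:
By the outcome, as a careful person would: the job done as asked, in the order asked, and still so for the second after the job is handed in, with the robot touching nothing.
It also fails if it takes over 61 s, if anything falls off the work surface, if the arm or the gripper's body presses on something with over 40 N, if the wrist force passes 120 N, or if a joint passes its speed limit or range.

## Working session

There is one attempt and no reset: what is moved stays moved. The work goes in short steps, Python scripts to look and compute and a tool call to move; the robot and the scene stay as the last step left them, time stands still between calls to the robot, and variables do not carry over. Pictures are saved under pics/ and viewed, at most 10 in all, crops included, and the job is handed in when it is done.

Besides the shell and the picture viewer there is one more tool, called after "Emit:" by a JSON object that holds its "name" and its "arguments", one argument or row to a line. apply_moves: Moves the arm, as the interface text tells. Its arguments: {"type":"object","properties":{"moves":{"type":"array"}},"required":["moves"]}

```bash
ls; mkdir -p pics
cat > h.py <<'E'
import numpy as np, cv2
from bench import ctrl
def pose():
    o=ctrl.get_obs(); from scipy.spatial.transform import Rotation as R
    q=o['eef_rot']; return np.array(o['eef_pos']),R.from_quat([q[1],q[2],q[3],q[0]]).as_matrix(),o
def c2w(name):
    p=ctrl.camera_params(name)
    if name=='wrist':
        t,r,_=pose(); T=np.eye(4);T[:3,:3]=r;T[:3,3]=t
        return p,T@np.array(p['mount'])
    return p,np.array(p['cam_to_world'])
def cloud(name,dep,T=None):
    p,T0=c2w(name); T=T0 if T is None else T
    v,u=np.mgrid[0:400,0:640]
    pt=cv2.undistortPoints(np.stack([u,v],-1).reshape(-1,1,2).astype(float),np.array(p['K']),np.array(p['dist'])).reshape(400,640,2)
    P=np.concatenate([pt*dep[...,None],dep[...,None]],-1)
    return P@T[:3,:3].T+T[:3,3]
def proj(name,X,T=None):
    p,T0=c2w(name); T=T0 if T is None else T
    Ti=np.linalg.inv(T); X=np.atleast_2d(X)@Ti[:3,:3].T+Ti[:3,3]
    return cv2.projectPoints(X,np.zeros(3),np.zeros(3),np.array(p['K']),np.array(p['dist']))[0].reshape(-1,2)
E
python3 - <<'E'
from h import *
for n in ['top','side']:
    im,d=ctrl.camera(n); np.savez(f'{n}0.npz',im=im,d=d); cv2.imwrite(f'pics/{n}0.png',im[...,::-1])
    C=cloud(n,d)
    for t in ['base','bay','tray_mid','tongue','socket','lug','bolt','carton_a','specs_a']:
        try:
            r=ctrl.outline_of(n,t)
            for x in r[:2]:
                g=x['region']&(d>0); print(n,t,round(x['score'],2),np.round(x['position']),g.sum(),np.round(np.median(C[g],0),3) if g.any() else '')
        except Exception as e: print(n,t,e)
print(ctrl.get_obs())
E
```

```text
pics
top base 0.97 [349. 176.] 13214 [ 0.624 -0.058  0.012]
top base 0.45 [335. 196.] 1527 [ 0.564 -0.026  0.032]
top bay 0.96 [341. 152.] 1236 [ 0.671 -0.035  0.039]
top bay 0.53 [344. 178.] 13059 [ 0.625 -0.057  0.012]
top tray_mid 0.8 [334. 200.] 1491 [ 0.564 -0.023  0.031]
top tongue 0.81 [336. 196.] 1559 [ 0.565 -0.026  0.032]
top socket 0.74 [348. 176.] 13237 [ 0.624 -0.058  0.012]
top lug 0.98 [334. 196.] 1702 [ 0.564 -0.023  0.031]
top lug 0.71 [345. 177.] 12931 [ 0.626 -0.057  0.012]
top carton_a 0.92 [416. 144.] 400 [ 0.687 -0.251  0.099]
top carton_a 0.55 [171. 176.] 421 [0.614 0.424 0.086]
top specs_a 0.74 [482. 231.] 211 [ 0.465 -0.437  0.013]
top specs_a 0.53 [388. 222.] 216 [ 0.49  -0.176  0.026]
side base 0.62 [309. 205.] 8678 [0.625 0.001 0.013]
side bay 0.72 [388. 133.] 125 [ 0.46  -0.427  0.015]
side bay 0.62 [293. 198.] 1352 [ 0.667 -0.004  0.033]
side tray_mid 0.64 [334. 204.] 1173 [0.553 0.002 0.046]
side tongue 0.97 [332. 205.] 1130 [0.552 0.005 0.047]
side socket 0.72 [310. 202.] 8565 [0.627 0.003 0.013]
side socket 0.19 [420. 145.] 180 [ 0.357 -0.396  0.006]

[... 355 characters left out ...]
([-1.47629540e+00,  1.80783909e-01,  1.60701385e+00, -4.98189098e-06,
        1.35379537e+00, -2.06322987e-01]), 'dq': array([-1.33856013e-03, -1.17667784e-03,  3.26382120e-04, -6.42852297e-04,
       -3.74317025e-05, -7.31336074e-05]), 'joint_efforts': array([ 1.54444506e-04, -4.44854200e+01, -3.51681590e+01, -1.34457678e-04,
        8.01289261e-04,  1.68837595e-06]), 'eef_pos': array([ 0.17038015, -0.54918714,  0.23129081]), 'eef_rot': array([-3.69654476e-07,  9.88709351e-01,  1.49845982e-01, -2.41564429e-06]), 'wrist_force': array([-0.11780395, -0.05101783, -0.00232591]), 'torque': array([-4.52896918e-05,  3.10126530e-02,  1.99838606e-02]), 'grasp_force': 0.0, 'opening': 1.00193084870145}
```

```bash
ls pics
```

```text
side0.png
top0.png
```

Run:
```python
from h import *
im=cv2.imread('pics/top0.png'); cv2.imwrite('pics/top0c.png',cv2.resize(im[90:290,220:480],None,fx=3,fy=3,interpolation=cv2.INTER_CUBIC))
z=np.load('top0.npz'); d=z['d']; C=cloud('top',d)
m=(d>0)&(abs(C[...,2]-.012)<.005)&(C[...,0]>.4)&(C[...,0]<.85)&(abs(C[...,1]+.05)<.35)
m=cv2.morphologyEx(m.astype(np.uint8),cv2.MORPH_OPEN,np.ones((3,3)))
n,l,s,_=cv2.connectedComponentsWithStats(m); i=1+s[1:,4].argmax(); g=l==i
r=cv2.minAreaRect((C[g][:,:2]*1000).astype(np.float32)); print(r, cv2.boxPoints(r))
print(c2w('top')[1])
```

```text
((611.5894775390625, -59.00721740722656), (438.5511779785156, 280.2319641113281), 83.6960220336914) [[ 448.24356 -261.57172]
 [ 726.781   -292.34213]
 [ 774.9354   143.55728]
 [ 496.39795  174.3277 ]]
[[ 0.00569843 -0.99568288  0.09264522  0.42638791]
 [-0.99996609 -0.00512307  0.00644696 -0.00930994]
 [-0.0059445  -0.09267882 -0.99567831  1.29045403]
 [ 0.          0.          0.          1.        ]]
```

View pics/top0c.png

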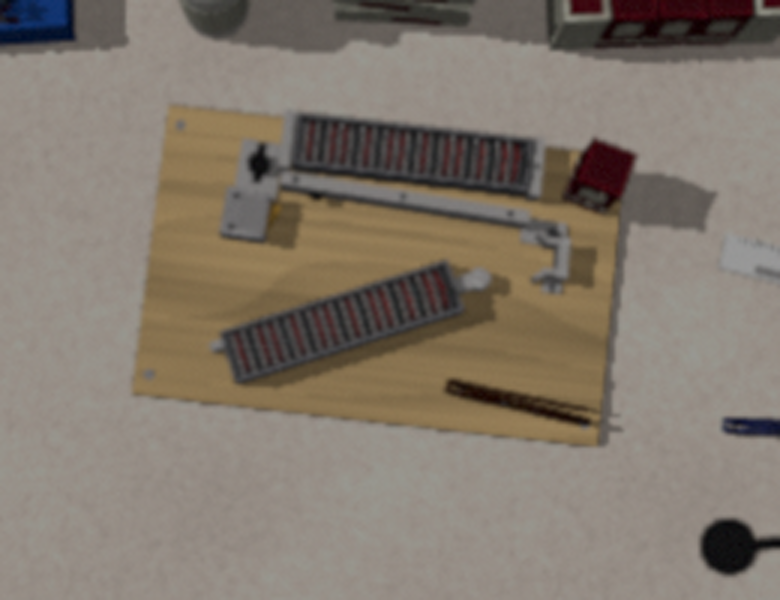

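```bash
cat >> h.py <<'E'
import sys
Th=-0.110; BC=np.array([611.6,-59.0])
def bw(x,y,z=0):
    c,s=np.cos(Th),np.sin(Th); return np.array([BC[0]+c*x-s*y,BC[1]+s*x+c*y,12+z])/1000
def plan(tgt,yaw,n):
    # tgt world m, yaw (rad) of tool x axis; tool assumed straight down
    t,r,_=pose(); y0=np.arctan2(r[1,0],r[0,0]); dy=(yaw-y0+np.pi)%(2*np.pi)-np.pi
    dp=(np.array(tgt)-t)*1000; y=y0
    for i in range(n):
        s=dp/n; c_,s_=np.cos(y),np.sin(y)
        print('[%.1f,%.1f,%.1f] rz %.2f'%(c_*s[0]+s_*s[1], s_*s[0]-c_*s[1], -s[2], -np.degrees(dy/n))); y+=dy/n
E
python3 - <<'E'
from h import *
z=np.load('top0.npz'); d=z['d']; C=cloud('top',d)
m=(d>0)&(C[...,2]>.028)&(C[...,2]<.075)
B=(C[...,:2]*1000-BC); c,s=np.cos(Th),np.sin(Th); bx=c*B[...,0]+s*B[...,1]; by=-s*B[...,0]+c*B[...,1]
m&=(bx>-130)&(bx<30)&(abs(by)<125)
n,l,st,_=cv2.connectedComponentsWithStats(m.astype(np.uint8)); g=l==1+st[1:,4].argmax()
r=cv2.minAreaRect(np.stack([bx[g],by[g]],-1).astype(np.float32)); print(r, np.median(C[g][:,2]))
for q in [bw(29,-150,30),bw(*r[0],34)]: print(q,(proj('top',q)-[220,90])*3)
plan([.56,-.03,.25],1.815,15)
E
```

```text
((-46.10834503173828, 17.05193328857422), (50.893829345703125, 249.87908935546875), 24.618404388427734) 0.04293082135395809
[ 0.62395798 -0.21127699  0.042     ] [[546.77369301 254.24375006]]
[ 0.56764226 -0.03698943  0.046     ] [[357.38641244 313.54308939]]
[35.1,-25.4,-1.2] rz -5.78
[37.4,-21.7,-1.2] rz -5.78
[39.4,-17.8,-1.2] rz -5.78
[41.0,-13.8,-1.2] rz -5.78
[42.2,-9.5,-1.2] rz -5.78
[43.0,-5.2,-1.2] rz -5.78
[43.3,-0.9,-1.2] rz -5.78
[43.1,3.5,-1.2] rz -5.78
[42.6,7.8,-1.2] rz -5.78
[41.6,12.1,-1.2] rz -5.78
[40.1,16.2,-1.2] rz -5.78
[38.3,20.1,-1.2] rz -5.78
[36.1,23.9,-1.2] rz -5.78
[33.5,27.4,-1.2] rz -5.78
[30.5,30.7,-1.2] rz -5.78
```

Emit:
{"name": "apply_moves", "arguments": {
  "moves": [
    {"jaw": 1, "offset": [35.1, -25.4, -1.2], "rot": [0, 0, -5.8]},
    {"jaw": 1, "offset": [37.4, -21.7, -1.2], "rot": [0, 0, -5.8]},
    {"jaw": 1, "offset": [39.4, -17.8, -1.2], "rot": [0, 0, -5.8]},
    {"jaw": 1, "offset": [41, -13.8, -1.2], "rot": [0, 0, -5.8]},
    {"jaw": 1, "offset": [42.2, -9.5, -1.2], "rot": [0, 0, -5.8]}
  ]
}}

```text
time_s: 1.62
eef_pos: [0.3008, -0.375, 0.2375]
eef_rot: [0.0, 0.919, 0.394, 0.0]
wrist_force: [0.5, -0.5, 0.1]
opening: 1.0
grasp_force: 0.0
```

Emit:
{"name": "apply_moves", "arguments": {
  "moves": [
    {"jaw": 1, "offset": [43, -5.2, -1.2], "rot": [0, 0, -5.8]},
    {"jaw": 1, "offset": [43.3, -0.9, -1.2], "rot": [0, 0, -5.8]},
    {"jaw": 1, "offset": [43.1, 3.5, -1.2], "rot": [0, 0, -5.8]},
    {"jaw": 1, "offset": [42.6, 7.8, -1.2], "rot": [0, 0, -5.8]},
    {"jaw": 1, "offset": [41.6, 12.1, -1.2], "rot": [0, 0, -5.8]}
  ]
}}

```text
time_s: 2.25
eef_pos: [0.4305, -0.2015, 0.2436]
eef_rot: [0.0, 0.791, 0.612, 0.0]
wrist_force: [0.0, -0.3, -0.0]
opening: 0.999
grasp_force: 0.0
```

Emit:
{"name": "apply_moves", "arguments": {
  "moves": [
    {"jaw": 1, "offset": [40.1, 16.2, -1.2], "rot": [0, 0, -5.8]},
    {"jaw": 1, "offset": [38.3, 20.1, -1.2], "rot": [0, 0, -5.8]},
    {"jaw": 1, "offset": [36.1, 23.9, -1.2], "rot": [0, 0, -5.8]},
    {"jaw": 1, "offset": [33.5, 27.4, -1.2], "rot": [0, 0, -5.8]},
    {"jaw": 1, "offset": [30.5, 30.7, -1.2], "rot": [0, 0, -5.8]}
  ]
}}

```text
time_s: 2.88
eef_pos: [0.5598, -0.028, 0.2494]
eef_rot: [0.0, 0.613, 0.79, 0.0]
wrist_force: [0.3, -0.5, 0.1]
opening: 1.004
grasp_force: 0.0
```

```bash
cat > look.py <<'E'
from h import *
tag=sys.argv[1]
t,r,o=pose(); im,d=ctrl.camera('wrist'); p,T=c2w('wrist'); np.savez(f'w{tag}.npz',im=im,d=d,T=T)
print(o['time_s'],t,np.arctan2(r[1,0],r[0,0]),r[2,2],o['wrist_force'])
cv2.imwrite(f'pics/w{tag}.png',im[...,::-1])
C=cloud('wrist',d,T)
B=(C[...,:2]*1000-BC); c,s=np.cos(Th),np.sin(Th); bx=c*B[...,0]+s*B[...,1]; by=-s*B[...,0]+c*B[...,1]
z=C[...,2]*1000
print('board z',np.median(z[(d>0)&(abs(z-12)<6)]))
for t in ['tray_mid','base','bay']:
    for x in ctrl.outline_of('wrist',t)[:2]:
        g=x['region']&(d>0)
        print(t,round(x['score'],2),np.round(x['position']),g.sum())
        if t=='tray_mid' and g.any():
            g&=(z>40)&(z<70); rr=cv2.minAreaRect(np.stack([bx[g],by[g]],-1).astype(np.float32)); print(rr, np.percentile(z[g],[5,50,95]))
E
python3 look.py 1
```

```text
2.875 [ 0.55983142 -0.0279742   0.24944239] 1.8226727164720613 -0.999999943617885 [ 0.31206999 -0.47086006  0.11553076]
board z 12.875907563185546
tray_mid 0.74 [326. 152.] 8654
((-55.9616584777832, 41.290122985839844), (49.467166900634766, 230.63417053222656), 24.672658920288086) [41.44905875 47.39352567 63.50363115]
tray_mid 0.71 [247. 253.] 704
((-108.67237091064453, -97.56655883789062), (53.0892219543457, 3.8428125381469727), 82.91670227050781) [41.7188731  50.47497086 53.35144755]
base 0.65 [375. 163.] 59954
bay 0.93 [417. 180.] 8075
bay 0.3 [325. 154.] 8619
```

View pics/w1.png

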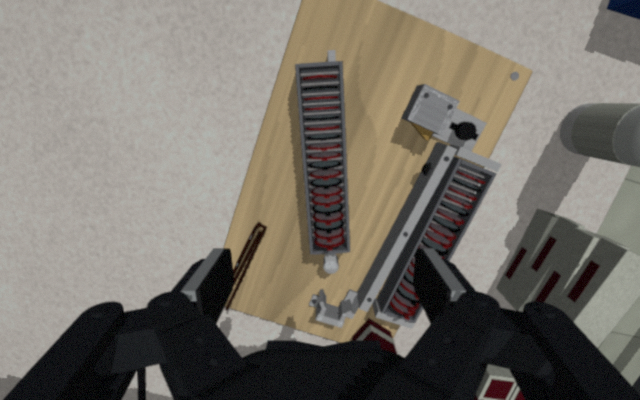

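```bash
cat > ortho.py <<'E'
from h import *
# ortho view in board frame at height zz(mm above board): columns = -y (right = socket), rows = -x
src,out,zz,x0,x1,y0,y1,k=sys.argv[1],sys.argv[2],*map(float,sys.argv[3:])
f=np.load(src); cam='wrist' if src[0]=='w' else src[:-5]
T=f['T'] if 'T' in f else None
W,H=int((y1-y0)*k),int((x1-x0)*k)
v,u=np.mgrid[0:H,0:W]; X=x1-v/k; Y=y1-u/k
c,s=np.cos(Th),np.sin(Th)
P=np.stack([BC[0]+c*X-s*Y,BC[1]+s*X+c*Y,np.full_like(X,12+zz)],-1).reshape(-1,3)/1000
q=proj(cam,P,T).reshape(H,W,2).astype(np.float32)
o=cv2.remap(np.ascontiguousarray(f['im'][...,::-1]),q[...,0],q[...,1],cv2.INTER_CUBIC)
for t in range(int(np.ceil(x0/20))*20,int(x1)+1,20): cv2.line(o,(0,int((x1-t)*k)),(8 if t else 25,int((x1-t)*k)),(0,0,255),1)
for t in range(int(np.ceil(y0/20))*20,int(y1)+1,20): cv2.line(o,(int((y1-t)*k),0),(int((y1-t)*k),8 if t else 25),(0,0,255),1)
cv2.imwrite(out,o)
E
python3 ortho.py w1.npz pics/o1.png 34 -120 110 -190 190 2.1
python3 - <<'E'
from h import *
f=np.load('w1.npz'); d=f['d']; C=cloud('wrist',d,f['T']); z=C[...,2]*1000
B=(C[...,:2]*1000-BC); c,s=np.cos(Th),np.sin(Th); bx=c*B[...,0]+s*B[...,1]; by=-s*B[...,0]+c*B[...,1]
m=(d>0)&(bx>-140)&(bx<20)&(abs(by-30)<140)&(z>38)&(z<52)
m[255:]=0
n,l,st,_=cv2.connectedComponentsWithStats(m.astype(np.uint8)); g=l==1+st[1:,4].argmax()
print(cv2.minAreaRect(np.stack([bx[g],by[g]],-1).astype(np.float32)))
m=(d>0)&(abs(z-12.9)<5)&(abs(bx)<155); m=cv2.morphologyEx(m.astype(np.uint8),cv2.MORPH_OPEN,np.ones((3,3)))
n,l,st,_=cv2.connectedComponentsWithStats(m); g=l==1+st[1:,4].argmax()
# left/right edges of board in wrist cloud
for yy in (-100,-50,0,50,100,150):
    q=g&(abs(by-yy)<8); print(yy,bx[q].min(),bx[q].max())
for xx in (-100,-50,0,50,100):
    q=g&(abs(bx-xx)<8); print(xx,by[q].min(),by[q].max())
E
```

```text
((-55.123985290527344, 39.46660614013672), (49.467166900634766, 237.30003356933594), 24.672658920288086)
-100 -140.10007998762518 57.003120803537335
-50 -139.98238785960203 59.10882305433685
0 -140.09784416744608 61.648102080460795
50 -140.9362292399602 64.05320522557207
100 -141.38158060114566 66.09960146707402
150 -142.01328262180812 137.00400441848532
-100 -214.39760059481722 212.304328421647
-50 -213.9023922256192 224.57727432314175
0 -213.2505487414755 225.1067066531607
50 -214.41844078844292 225.85609112323704
100 -160.36868543238484 225.51664823295772
```

View pics/o1.png

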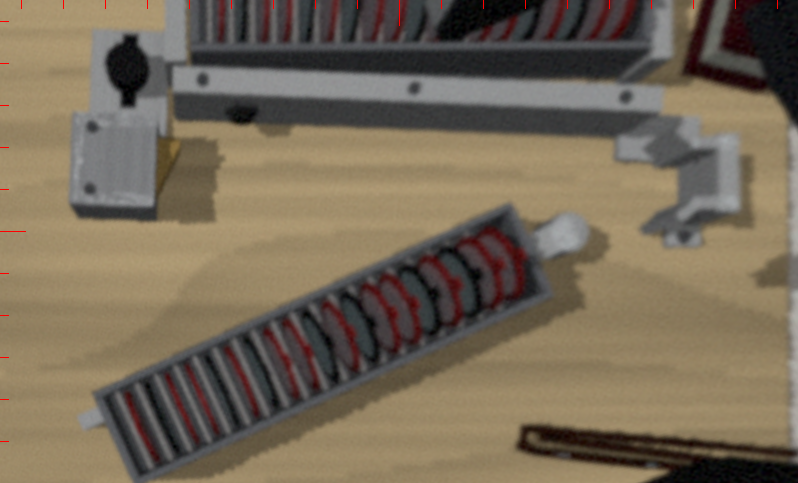

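Run:
```python
from h import *
plan([.5624,-.0183,.0125],1.884,5)
```

```text
[1.8,1.2,47.3] rz -0.73
[1.8,1.2,47.3] rz -0.73
[1.8,1.2,47.3] rz -0.73
[1.8,1.2,47.3] rz -0.73
[1.8,1.2,47.3] rz -0.73
```

Emit:
{"name": "apply_moves", "arguments": {
  "moves": [
    {"jaw": 1, "offset": [3, 2, 47], "rot": [0, 0, -1]},
    {"jaw": 1, "offset": [3, 2, 47], "rot": [0, 0, -1]},
    {"jaw": 1, "offset": [3, 2, 47], "rot": [0, 0, -1]},
    {"jaw": 1, "offset": [0, 0, 40], "rot": [0, 0, -0.6]},
    {"jaw": 1, "offset": [0, 0, 25], "rot": [0, 0, 0]}
  ]
}}

```text
time_s: 3.7
eef_pos: [0.5606, -0.0199, 0.0411]
eef_rot: [-0.001, 0.59, 0.808, -0.001]
wrist_force: [0.2, -0.6, 0.9]
opening: 1.001
grasp_force: 0.0
```

Emit:
{"name": "apply_moves", "arguments": {
  "moves": [
    {"jaw": 1, "offset": [0, 0, 15], "rot": [0, 0, 0]},
    {"jaw": 1, "offset": [0, 0, 15], "rot": [0, 0, 0]},
    {"jaw": 0.7, "offset": [0, 0, 0], "rot": [0, 0, 0]},
    {"jaw": 0.4, "offset": [0, 0, 0], "rot": [0, 0, 0]},
    {"jaw": 0.4, "offset": [0, 0, 0], "rot": [0, 0, 0]}
  ]
}}

```text
time_s: 4.32
eef_pos: [0.5634, -0.0192, 0.0144]
eef_rot: [0.001, 0.589, 0.808, 0.0]
wrist_force: [0.4, -0.7, 2.2]
opening: 0.579
grasp_force: 64.3
```

Emit:
{"name": "apply_moves", "arguments": {
  "moves": [
    {"jaw": 0.4, "offset": [0, 0, 0], "rot": [0, 0, 0]},
    {"jaw": 0.4, "offset": [0, 0, 0], "rot": [0, 0, 0]},
    {"jaw": 0.4, "offset": [0, 0, 0], "rot": [0, 0, 0]},
    {"jaw": 0.4, "offset": [0, 0, 0], "rot": [0, 0, 0]},
    {"jaw": 0.4, "offset": [0, 0, 0], "rot": [0, 0, 0]}
  ]
}}

```text
time_s: 4.95
eef_pos: [0.5634, -0.0192, 0.0144]
eef_rot: [0.001, 0.589, 0.808, 0.0]
wrist_force: [-0.7, 0.5, 7.5]
opening: 0.574
grasp_force: 64.6
```

```bash
python3 look.py 2 | head -1
python3 - <<'E'
from h import *
im,d=ctrl.camera('top'); np.savez('top1.npz',im=im,d=d)
E
python3 ortho.py w2.npz pics/o2w.png 30 -120 110 -190 190 2
python3 ortho.py top1.npz pics/o2t.png 30 -120 110 -190 190 2
python3 -c "
import cv2,numpy as np
o=np.vstack([cv2.resize(cv2.imread(f'pics/o2{k}.png'),None,fx=.65,fy=.65) for k in 'wt']);cv2.imwrite('pics/o2.png',o);print(o.shape)"
```

```text
4.95 [ 0.56335754 -0.01919288  0.01440165] 1.8821883953081133 -0.9999983494313244 [-0.73955618  0.50557176  7.52057881]
(598, 494, 3)
```

View pics/o2.png

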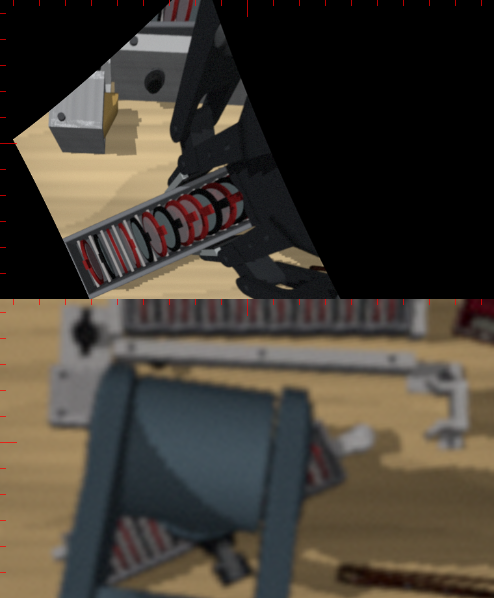

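Emit:
{"name": "apply_moves", "arguments": {
  "moves": [
    {"jaw": 0.4, "offset": [-8.5, 1.8, -0.6], "rot": [0, 0, 0]},
    {"jaw": 0.4, "offset": [-8.5, 1.8, 0], "rot": [0, 0, 0]},
    {"jaw": 0.4, "offset": [-8.5, 1.8, 0], "rot": [0, 0, 0]},
    {"jaw": 0.4, "offset": [-8.5, 1.8, 0], "rot": [0, 0, 0]},
    {"jaw": 0.4, "offset": [-8.5, 1.8, 0], "rot": [0, 0, 0]}
  ]
}}

```text
time_s: 5.82
eef_pos: [0.5844, -0.0566, 0.0144]
eef_rot: [-0.0, 0.589, 0.808, 0.0]
wrist_force: [-1.8, 4.6, 5.7]
opening: 0.575
grasp_force: 64.7
```

```bash
python3 - <<'E'
from h import *
im,d=ctrl.camera('top'); np.savez('top2.npz',im=im,d=d)
im,d=ctrl.camera('side'); cv2.imwrite('pics/s2.png',cv2.resize(np.ascontiguousarray(im[...,::-1])[120:220,260:380],None,fx=4,fy=4,interpolation=cv2.INTER_CUBIC))
E
python3 ortho.py top2.npz pics/o3t.png 26 -30 80 -180 -40 4
python3 -c "
import cv2,numpy as np
a=cv2.imread('pics/o3t.png'); cv2.imwrite('pics/o3.png',a); print(a.shape)
"
```

```text
(440, 560, 3)
```

View pics/o3.png

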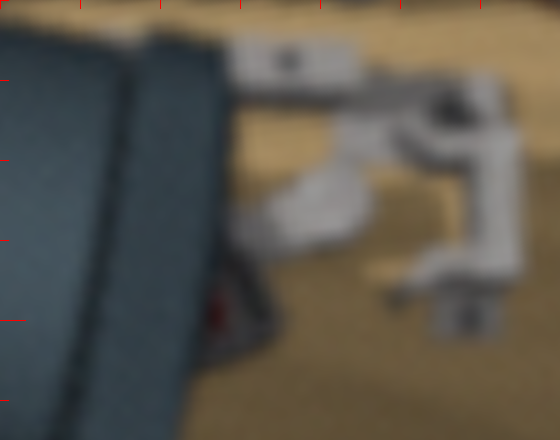

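Emit:
{"name": "apply_moves", "arguments": {
  "moves": [
    {"jaw": 0.4, "offset": [-2.7, -1.5, 0], "rot": [0, 0, 0]},
    {"jaw": 0.4, "offset": [-2.7, -1.5, 0], "rot": [0, 0, 0]},
    {"jaw": 0.4, "offset": [-2.7, -1.3, 0], "rot": [0, 0, 0]},
    {"jaw": 0.4, "offset": [-2.7, -1.2, 0], "rot": [0, 0, 0]},
    {"jaw": 0.4, "offset": [-2.7, -1.2, 0], "rot": [0, 0, 0]}
  ]
}}

```text
time_s: 6.55
eef_pos: [0.5821, -0.071, 0.0144]
eef_rot: [0.0, 0.589, 0.808, 0.001]
wrist_force: [0.4, 3.9, 7.5]
opening: 0.575
grasp_force: 64.8
```

Friction only so far (about 4 N); carry on into the socket.

Emit:
{"name": "apply_moves", "arguments": {
  "moves": [
    {"jaw": 0.4, "offset": [-1.8, -0.8, 0], "rot": [0, 0, 0]},
    {"jaw": 0.4, "offset": [-1.8, -0.8, 0], "rot": [0, 0, 0]},
    {"jaw": 0.4, "offset": [-1.4, -0.6, 0], "rot": [0, 0, 0]},
    {"jaw": 0.4, "offset": [0, 0, 0], "rot": [0, 0, 0]},
    {"jaw": 0.4, "offset": [0, 0, 0], "rot": [0, 0, 0]}
  ]
}}

```text
time_s: 7.18
eef_pos: [0.5815, -0.0766, 0.0144]
eef_rot: [0.0, 0.589, 0.808, 0.0]
wrist_force: [0.3, 3.3, 6.5]
opening: 0.577
grasp_force: 64.8
```

Emit:
{"name": "apply_moves", "arguments": {
  "moves": [
    {"jaw": 0.4, "offset": [-1.4, -0.6, 0], "rot": [0, 0, 0]},
    {"jaw": 0.4, "offset": [-1.4, -0.6, 0], "rot": [0, 0, 0]},
    {"jaw": 0.4, "offset": [-0.9, -0.4, 0], "rot": [0, 0, 0]},
    {"jaw": 0.4, "offset": [-0.9, -0.4, 0], "rot": [0, 0, 0]},
    {"jaw": 0.4, "offset": [0, 0, 0], "rot": [0, 0, 0]}
  ]
}}

```text
time_s: 7.8
eef_pos: [0.5811, -0.0815, 0.0144]
eef_rot: [0.0, 0.589, 0.808, 0.0]
wrist_force: [0.4, 4.5, 6.6]
opening: 0.579
grasp_force: 64.8
```

Emit:
{"name": "apply_moves", "arguments": {
  "moves": [
    {"jaw": 0.4, "offset": [-0.9, -0.4, 0], "rot": [0, 0, 0]},
    {"jaw": 0.4, "offset": [-0.9, -0.4, 0], "rot": [0, 0, 0]},
    {"jaw": 0.4, "offset": [-0.9, -0.4, 0], "rot": [0, 0, 0]},
    {"jaw": 0.4, "offset": [-0.9, -0.4, 0], "rot": [0, 0, 0]},
    {"jaw": 0.4, "offset": [0, 0, 0], "rot": [0, 0, 0]}
  ]
}}

```text
time_s: 8.43
eef_pos: [0.5807, -0.0824, 0.0144]
eef_rot: [-0.001, 0.588, 0.809, 0.002]
wrist_force: [1.7, 14.7, 9.1]
opening: 0.575
grasp_force: 65.1
```

```bash
python3 - <<'E'
from h import *
im,d=ctrl.camera('top'); np.savez('top3.npz',im=im,d=d); t,r,o=pose(); print(t,o['wrist_force'],o['torque'])
E
python3 ortho.py top3.npz pics/o4.png 26 -30 80 -180 -40 4
```

```text
[ 0.58066783 -0.08238322  0.01440082] [ 1.21448599 15.79060319  9.14199607] [ 2.04911143 -0.11473656  0.25935851]
```

View pics/o4.png

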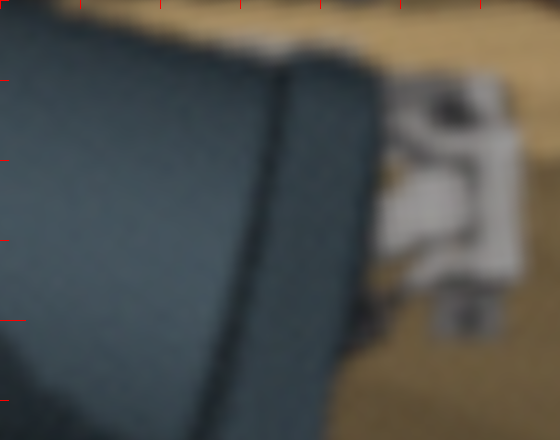

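Emit:
{"name": "apply_moves", "arguments": {
  "moves": [
    {"jaw": 0.4, "offset": [1.4, 0.8, 0], "rot": [0, 0, 0]},
    {"jaw": 1, "offset": [0, 0, 0], "rot": [0, 0, 0]},
    {"jaw": 1, "offset": [0, 0, 0], "rot": [0, 0, 0]},
    {"jaw": 1, "offset": [0, 0, 0], "rot": [0, 0, 0]},
    {"jaw": 1, "offset": [0, 0, 0], "rot": [0, 0, 0]}
  ]
}}

```text
time_s: 9.1
eef_pos: [0.5805, -0.0847, 0.0137]
eef_rot: [-0.0, 0.589, 0.808, -0.0]
wrist_force: [-0.1, 0.3, 0.3]
opening: 1.002
grasp_force: 0.0
```

Emit:
{"name": "apply_moves", "arguments": {
  "moves": [
    {"jaw": 1, "offset": [0, 0, -30], "rot": [0, 0, 0]},
    {"jaw": 1, "offset": [0, 0, -60], "rot": [0, 0, 0]},
    {"jaw": 0, "offset": [20, -15, -20], "rot": [0, 0, 0]},
    {"jaw": 0, "offset": [33, -20, 0], "rot": [0, 0, 0]},
    {"jaw": 0, "offset": [32, -23, 0], "rot": [0, 0, 0]}
  ]
}}

```text
time_s: 9.72
eef_pos: [0.4989, -0.0209, 0.1243]
eef_rot: [0.001, 0.589, 0.808, 0.0]
wrist_force: [1.5, 0.3, -0.5]
opening: 0.38
grasp_force: 0.0
```

Emit:
{"name": "apply_moves", "arguments": {
  "moves": [
    {"jaw": 0, "offset": [0, -2, 20], "rot": [0, 0, 0]},
    {"jaw": 0, "offset": [0, 0, 30], "rot": [0, 0, 0]},
    {"jaw": 0, "offset": [0, 0, 30], "rot": [0, 0, 0]},
    {"jaw": 0, "offset": [0, 0, 20], "rot": [0, 0, 0]},
    {"jaw": 0, "offset": [0, 0, 0], "rot": [0, 0, 0]}
  ]
}}

```text
time_s: 10.35
eef_pos: [0.496, -0.0215, 0.0225]
eef_rot: [-0.002, 0.589, 0.808, -0.001]
wrist_force: [-0.5, 0.2, 0.8]
opening: 0.001
grasp_force: 0.0
```

```bash
python3 look.py 5
python3 - <<'E'
from h import *
im,d=ctrl.camera('top'); np.savez('top4.npz',im=im,d=d); t,r,o=pose(); print(t,o['opening'],o['wrist_force'])
E
python3 ortho.py top4.npz pics/o5.png 30 -130 110 -190 190 2
```

```text
10.35 [ 0.49601443 -0.02154222  0.02246708] 1.8817971341930402 -0.9999932153826413 [-0.47490897  0.18861345  0.81963022]
board z 13.817809405727271
tray_mid 0.8 [462. 250.] 13922
((-60.234169006347656, 49.50971221923828), (59.28190612792969, 66.91970825195312), 42.810699462890625) [40.87603268 47.59503728 61.21043585]
base 0.56 [521. 152.] 88577
bay 0.84 [621. 350.] 5876
[ 0.49852171 -0.02210473  0.02505365] -0.0014419137919545947 [-0.23201666 -0.51462827 -0.27260275]
```

View pics/o5.png

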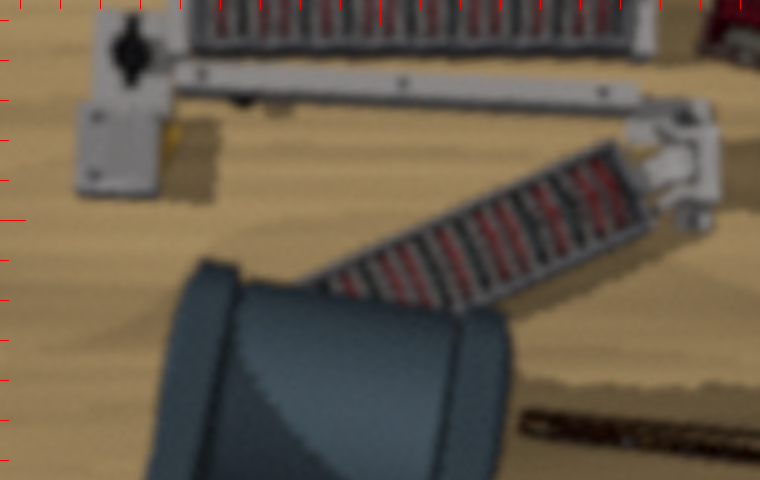

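Emit:
{"name": "apply_moves", "arguments": {
  "moves": [
    {"jaw": 0, "offset": [0, 8, 2], "rot": [0, 0, 0]},
    {"jaw": 0, "offset": [0, 7, 2], "rot": [0, 0, 0]},
    {"jaw": 0, "offset": [0, 3, 0], "rot": [0, 0, 0]},
    {"jaw": 0, "offset": [0, 3, 0], "rot": [0, 0, 0]},
    {"jaw": 0, "offset": [0.8, 5.6, 0], "rot": [0, 0, 1.5]}
  ]
}}

```text
time_s: 11.22
eef_pos: [0.5223, -0.0128, 0.0197]
eef_rot: [-0.001, 0.6, 0.8, -0.0]
wrist_force: [-0.5, 1.0, 0.8]
opening: -0.002
grasp_force: 0.7
```

Emit:
{"name": "apply_moves", "arguments": {
  "moves": [
    {"jaw": 0, "offset": [1.3, 7.6, 0], "rot": [0, 0, 2]},
    {"jaw": 0, "offset": [1.3, 7.6, 0], "rot": [0, 0, 2]},
    {"jaw": 0, "offset": [1.3, 7.6, 0], "rot": [0, 0, 2]},
    {"jaw": 0, "offset": [1.3, 7.6, 0], "rot": [0, 0, 2]},
    {"jaw": 0, "offset": [1.3, 7.6, 0], "rot": [0, 0, 2]}
  ]
}}

```text
time_s: 11.85
eef_pos: [0.5582, 0.0019, 0.0197]
eef_rot: [-0.0, 0.668, 0.744, -0.0]
wrist_force: [-1.4, -0.1, 0.3]
opening: 0.001
grasp_force: 0.7
```

```bash
cat > top.py <<'E'
from h import *
n=sys.argv[1]
im,d=ctrl.camera('top'); np.savez(f'top{n}.npz',im=im,d=d); t,r,o=pose()
h=np.array([.6217,-.210]); yw=np.arctan2(r[1,0],r[0,0]); v=(t[:2]-h)*1000
print(o['time_s'],t,'rel yaw',yw-np.pi/2-Th,o['wrist_force'],'along',v@[np.cos(yw),np.sin(yw)],'lat',v@[np.sin(yw),-np.cos(yw)])
E
python3 top.py 5; python3 ortho.py top5.npz pics/o6.png 30 -130 110 -190 190 2
```

```text
11.9 [0.55929754 0.00196476 0.01995728] rel yaw 0.21713830101529197 [-0.20209328  0.70448249 -0.24562959] along 217.42230321388968 lat -39.37853091597732
```

View pics/o6.png

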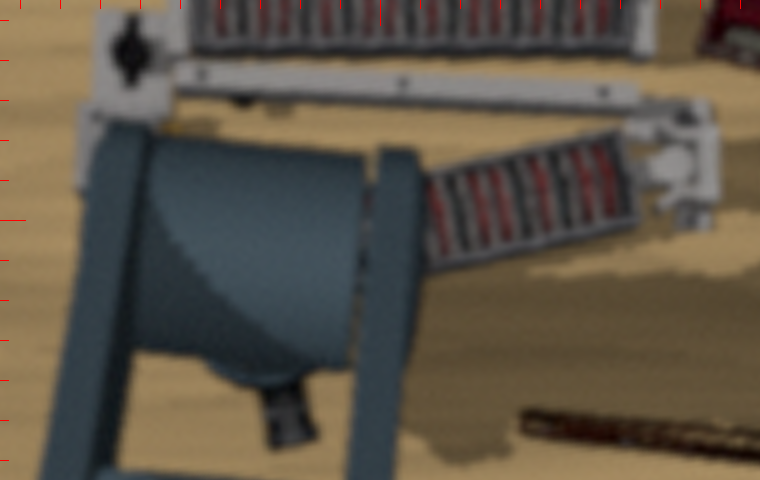

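Emit:
{"name": "apply_moves", "arguments": {
  "moves": [
    {"jaw": 0, "offset": [1.3, 7.6, 0], "rot": [0, 0, 2]},
    {"jaw": 0, "offset": [1.3, 7.6, 0], "rot": [0, 0, 2]},
    {"jaw": 0, "offset": [1.3, 7.6, 0], "rot": [0, 0, 2]},
    {"jaw": 0, "offset": [0.7, 3.8, 0], "rot": [0, 0, 1]},
    {"jaw": 0, "offset": [0.7, 3.8, 0], "rot": [0, 0, 1]}
  ]
}}

```text
time_s: 12.52
eef_pos: [0.5881, 0.0086, 0.0198]
eef_rot: [-0.0, 0.718, 0.697, -0.0]
wrist_force: [-1.2, 0.3, 0.7]
opening: -0.001
grasp_force: 0.6
```

Emit:
{"name": "apply_moves", "arguments": {
  "moves": [
    {"jaw": 0, "offset": [0.3, 1.9, 0], "rot": [0, 0, 0.5]},
    {"jaw": 0, "offset": [0.3, 1.9, 0], "rot": [0, 0, 0.5]},
    {"jaw": 0, "offset": [0.3, 1.9, 0], "rot": [0, 0, 0.5]},
    {"jaw": 0, "offset": [0, 0, 0], "rot": [0, 0, 0]},
    {"jaw": 0, "offset": [0, 0, 0], "rot": [0, 0, 0]}
  ]
}}

```text
time_s: 13.15
eef_pos: [0.5943, 0.0091, 0.02]
eef_rot: [0.0, 0.726, 0.687, 0.0]
wrist_force: [0.5, 0.5, 0.3]
opening: -0.003
grasp_force: 0.1
```

Emit:
{"name": "apply_moves", "arguments": {
  "moves": [
    {"jaw": 0, "offset": [0.3, 1.9, 0], "rot": [0, 0, 0.5]},
    {"jaw": 0, "offset": [0.3, 1.9, 0], "rot": [0, 0, 0.5]},
    {"jaw": 0, "offset": [0.3, 1.9, 0], "rot": [0, 0, 0.5]},
    {"jaw": 0, "offset": [0, 0, 0], "rot": [0, 0, 0]},
    {"jaw": 0, "offset": [0, 0, 0], "rot": [0, 0, 0]}
  ]
}}

```text
time_s: 13.78
eef_pos: [0.599, 0.0097, 0.0199]
eef_rot: [-0.001, 0.735, 0.678, -0.001]
wrist_force: [-4.7, -0.9, 4.5]
opening: -0.003
grasp_force: 2.5
```

Emit:
{"name": "apply_moves", "arguments": {
  "moves": [
    {"jaw": 0, "offset": [0.3, 1.9, 0], "rot": [0, 0, 0.5]},
    {"jaw": 0, "offset": [0.3, 1.9, 0], "rot": [0, 0, 0.5]},
    {"jaw": 0, "offset": [0, 0, 0], "rot": [0, 0, 0]},
    {"jaw": 0, "offset": [0, 0, 0], "rot": [0, 0, 0]},
    {"jaw": 0, "offset": [0, 0, 0], "rot": [0, 0, 0]}
  ]
}}

```text
time_s: 14.4
eef_pos: [0.6026, 0.01, 0.0198]
eef_rot: [-0.001, 0.741, 0.671, -0.001]
wrist_force: [-6.4, -0.9, 4.2]
opening: 0.002
grasp_force: 2.9
```

Emit:
{"name": "apply_moves", "arguments": {
  "moves": [
    {"jaw": 0, "offset": [0.3, 1.9, 0], "rot": [0, 0, 0.5]},
    {"jaw": 0, "offset": [0.3, 1.9, 0], "rot": [0, 0, 0.5]},
    {"jaw": 0, "offset": [0, 0, 0], "rot": [0, 0, 0]},
    {"jaw": 0, "offset": [0, 0, 0], "rot": [0, 0, 0]},
    {"jaw": 0, "offset": [0, 0, 0], "rot": [0, 0, 0]}
  ]
}}

```text
time_s: 15.02
eef_pos: [0.6066, 0.0103, 0.0198]
eef_rot: [-0.001, 0.747, 0.665, -0.001]
wrist_force: [-4.4, -0.6, 4.2]
opening: 0.002
grasp_force: 2.6
```

Emit:
{"name": "apply_moves", "arguments": {
  "moves": [
    {"jaw": 0, "offset": [0.3, 1.5, 0], "rot": [0, 0, 0.4]},
    {"jaw": 0, "offset": [0.2, 1.5, 0], "rot": [0, 0, 0.4]},
    {"jaw": 0, "offset": [0, 0, 0], "rot": [0, 0, 0]},
    {"jaw": 0, "offset": [0, 0, 0], "rot": [0, 0, 0]},
    {"jaw": 0, "offset": [0, 0, 0], "rot": [0, 0, 0]}
  ]
}}

```text
time_s: 15.65
eef_pos: [0.6105, 0.0104, 0.0198]
eef_rot: [-0.0, 0.752, 0.66, -0.0]
wrist_force: [-1.5, 0.3, 0.1]
opening: -0.002
grasp_force: 1.2
```

Emit:
{"name": "apply_moves", "arguments": {
  "moves": [
    {"jaw": 0, "offset": [0.2, 1.2, 0], "rot": [0, 0, 0.3]},
    {"jaw": 0, "offset": [0, 0, 0], "rot": [0, 0, 0]},
    {"jaw": 0, "offset": [0, 0, 0], "rot": [0, 0, 0]},
    {"jaw": 0, "offset": [0, 0, 0], "rot": [0, 0, 0]},
    {"jaw": 0, "offset": [0, 0, 0], "rot": [0, 0, 0]}
  ]
}}

```text
time_s: 16.27
eef_pos: [0.6118, 0.0104, 0.0199]
eef_rot: [0.0, 0.753, 0.658, 0.0]
wrist_force: [-1.5, 0.8, -1.9]
opening: 0.005
grasp_force: 0.7
```

Emit:
{"name": "apply_moves", "arguments": {
  "moves": [
    {"jaw": 0, "offset": [0.2, 1.2, 0], "rot": [0, 0, 0.3]},
    {"jaw": 0, "offset": [0, 0, 0], "rot": [0, 0, 0]},
    {"jaw": 0, "offset": [0, 0, 0], "rot": [0, 0, 0]},
    {"jaw": 0, "offset": [0, 0, 0], "rot": [0, 0, 0]},
    {"jaw": 0, "offset": [0, 0, 0], "rot": [0, 0, 0]}
  ]
}}

```text
time_s: 16.9
eef_pos: [0.6126, 0.0105, 0.0198]
eef_rot: [-0.0, 0.755, 0.656, -0.0]
wrist_force: [-5.7, 0.3, 1.2]
opening: -0.001
grasp_force: 2.6
```

```bash
python3 top.py 6; python3 ortho.py top6.npz pics/o7.png 30 -130 110 -190 190 2
```

```text
16.95 [0.61258309 0.01047302 0.01983788] rel yaw -0.030757530709887612 [-4.17201421  0.50516614  1.64089424] along 217.01350151927275 lat -39.95760931521197
```

View pics/o7.png

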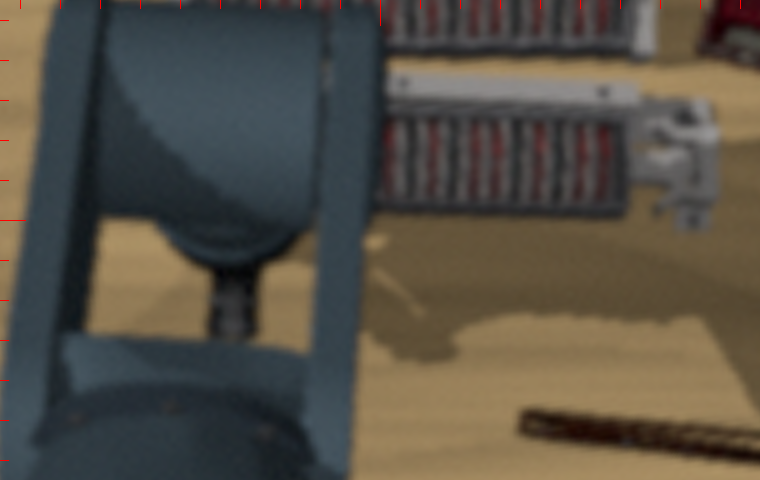

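Emit:
{"name": "apply_moves", "arguments": {
  "moves": [
    {"jaw": 0, "offset": [0, 1.2, 0], "rot": [0, 0, 0.3]},
    {"jaw": 0, "offset": [0, 0, 0], "rot": [0, 0, 0]},
    {"jaw": 0, "offset": [0, 0, 0], "rot": [0, 0, 0]},
    {"jaw": 0, "offset": [0, 0, 0], "rot": [0, 0, 0]},
    {"jaw": 0, "offset": [0, 0, 0], "rot": [0, 0, 0]}
  ]
}}

```text
time_s: 17.58
eef_pos: [0.6136, 0.0105, 0.0198]
eef_rot: [-0.001, 0.757, 0.654, -0.0]
wrist_force: [-6.9, 1.4, 3.4]
opening: -0.001
grasp_force: 3.1
```

Emit:
{"name": "apply_moves", "arguments": {
  "moves": [
    {"jaw": 0, "offset": [0, 1.2, 0], "rot": [0, 0, 0.3]},
    {"jaw": 0, "offset": [0, 0, 0], "rot": [0, 0, 0]},
    {"jaw": 0, "offset": [0, 0, 0], "rot": [0, 0, 0]},
    {"jaw": 0, "offset": [0, 0, 0], "rot": [0, 0, 0]},
    {"jaw": 0, "offset": [0, 0, 0], "rot": [0, 0, 0]}
  ]
}}

```text
time_s: 18.2
eef_pos: [0.6143, 0.0106, 0.0198]
eef_rot: [-0.001, 0.758, 0.652, -0.001]
wrist_force: [-8.8, 1.7, 3.9]
opening: 0.002
grasp_force: 4.0
```

Emit:
{"name": "apply_moves", "arguments": {
  "moves": [
    {"jaw": 0, "offset": [0, 1.2, 0], "rot": [0, 0, 0.2]},
    {"jaw": 0, "offset": [0, 0, 0], "rot": [0, 0, 0]},
    {"jaw": 0, "offset": [0, 0, 0], "rot": [0, 0, 0]},
    {"jaw": 0, "offset": [0, 0, 0], "rot": [0, 0, 0]},
    {"jaw": 0, "offset": [0, 0, 0], "rot": [0, 0, 0]}
  ]
}}

```text
time_s: 18.82
eef_pos: [0.6151, 0.0106, 0.0198]
eef_rot: [-0.001, 0.76, 0.65, -0.001]
wrist_force: [-9.0, 2.1, 6.3]
opening: 0.002
grasp_force: 4.9
```

Emit:
{"name": "apply_moves", "arguments": {
  "moves": [
    {"jaw": 0, "offset": [0, 1.2, 0], "rot": [0, 0, 0.2]},
    {"jaw": 0, "offset": [0, 0, 0], "rot": [0, 0, 0]},
    {"jaw": 0, "offset": [0, 0, 0], "rot": [0, 0, 0]},
    {"jaw": 0, "offset": [0, 0, 0], "rot": [0, 0, 0]},
    {"jaw": 0, "offset": [0, 0, 0], "rot": [0, 0, 0]}
  ]
}}

```text
time_s: 19.45
eef_pos: [0.6159, 0.0106, 0.0198]
eef_rot: [-0.002, 0.761, 0.649, -0.001]
wrist_force: [-10.7, 3.1, 7.8]
opening: -0.001
grasp_force: 5.7
```

Emit:
{"name": "apply_moves", "arguments": {
  "moves": [
    {"jaw": 0, "offset": [0, 1.2, 0], "rot": [0, 0, 0]},
    {"jaw": 0, "offset": [0, 0, 0], "rot": [0, 0, 0]},
    {"jaw": 0, "offset": [0, 0, 0], "rot": [0, 0, 0]},
    {"jaw": 0, "offset": [0, 0, 0], "rot": [0, 0, 0]},
    {"jaw": 0, "offset": [0, 0, 0], "rot": [0, 0, 0]}
  ]
}}

```text
time_s: 20.08
eef_pos: [0.6169, 0.0107, 0.0198]
eef_rot: [-0.002, 0.761, 0.649, -0.001]
wrist_force: [-10.7, 4.2, 8.7]
opening: 0.0
grasp_force: 6.1
```

Emit:
{"name": "apply_moves", "arguments": {
  "moves": [
    {"jaw": 0, "offset": [0, 1.2, 0], "rot": [0, 0, 0]},
    {"jaw": 0, "offset": [0, 0, 0], "rot": [0, 0, 0]},
    {"jaw": 0, "offset": [0, 0, 0], "rot": [0, 0, 0]},
    {"jaw": 0, "offset": [0, 0, 0], "rot": [0, 0, 0]},
    {"jaw": 0, "offset": [0, 0, 0], "rot": [0, 0, 0]}
  ]
}}

```text
time_s: 20.7
eef_pos: [0.6177, 0.0107, 0.0198]
eef_rot: [-0.002, 0.761, 0.649, -0.001]
wrist_force: [-13.0, 4.6, 8.9]
opening: 0.001
grasp_force: 7.0
```

Emit:
{"name": "apply_moves", "arguments": {
  "moves": [
    {"jaw": 0, "offset": [0, 1, 0], "rot": [0, 0, 0]},
    {"jaw": 0, "offset": [0, 0, 0], "rot": [0, 0, 0]},
    {"jaw": 0, "offset": [0, 0, 0], "rot": [0, 0, 0]},
    {"jaw": 0, "offset": [0, 0, 0], "rot": [0, 0, 0]},
    {"jaw": 0, "offset": [0, 0, 0], "rot": [0, 0, 0]}
  ]
}}

```text
time_s: 21.32
eef_pos: [0.6183, 0.0108, 0.0198]
eef_rot: [-0.003, 0.761, 0.649, -0.002]
wrist_force: [-15.0, 5.7, 11.6]
opening: -0.002
grasp_force: 7.9
```

```bash
python3 top.py 7; python3 look.py 7 >/dev/null; python3 ortho.py w7.npz pics/o8.png 30 -20 80 60 180 5
```

```text
21.375 [0.6182634  0.01077106 0.01981044] rel yaw -0.047603658149993996 [-15.34100018   4.78464889   9.81524326] along 217.49549162098737 lat -38.0444718157419
```

View pics/o8.png

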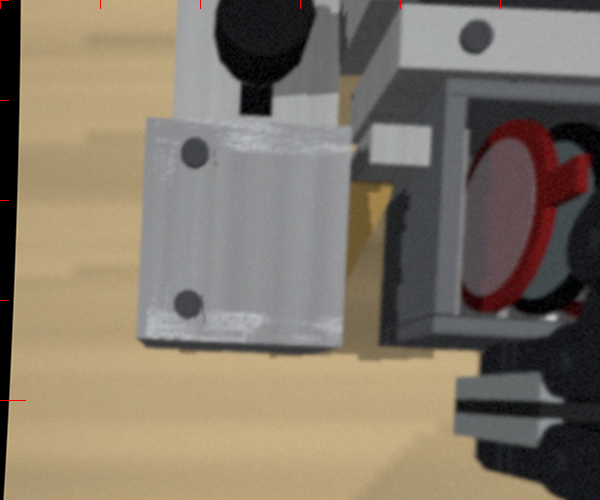

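Emit:
{"name": "apply_moves", "arguments": {
  "moves": [
    {"jaw": 0, "offset": [0, -2, 0], "rot": [0, 0, 0]},
    {"jaw": 0, "offset": [0, -3, 0], "rot": [0, 0, 0]},
    {"jaw": 0, "offset": [0, -5, 0], "rot": [0, 0, 0]},
    {"jaw": 0, "offset": [0, -5, 0], "rot": [0, 0, 0]},
    {"jaw": 0, "offset": [0, 0, 0], "rot": [0, 0, 0]}
  ]
}}

```text
time_s: 22.2
eef_pos: [0.6062, 0.0115, 0.02]
eef_rot: [0.0, 0.761, 0.649, 0.0]
wrist_force: [-0.3, -0.3, -0.9]
opening: -0.003
grasp_force: 0.0
```

```bash
python3 top.py 8; python3 look.py 8 >/dev/null; python3 ortho.py w8.npz pics/o9.png 30 -20 80 60 180 5
```

```text
22.25 [0.60644793 0.0114292  0.02007145] rel yaw -0.04837644026061226 [-1.01589812  0.34487757  0.19524049] along 216.25245605807166 lat -49.98393087501893
```

View pics/o9.png

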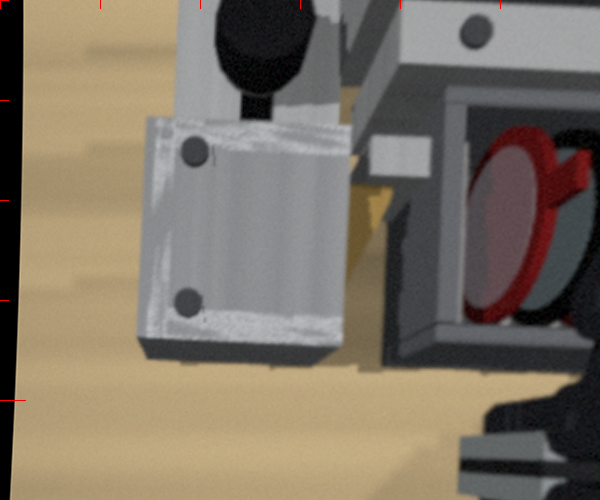

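Emit:
{"name": "apply_moves", "arguments": {
  "moves": [
    {"jaw": 0, "offset": [0, -15, 0], "rot": [0, 0, 0]},
    {"jaw": 0, "offset": [0, -10, -30], "rot": [0, 0, 0]},
    {"jaw": 0, "offset": [0, -20, -60], "rot": [0, 0, 0]},
    {"jaw": 0, "offset": [0, -60, -60], "rot": [0, 0, 0]},
    {"jaw": 0, "offset": [0, -60, -20], "rot": [0, 0, 0]}
  ]
}}

```text
time_s: 23.08
eef_pos: [0.4611, 0.0345, 0.1763]
eef_rot: [0.002, 0.761, 0.649, 0.002]
wrist_force: [-0.5, 0.4, 0.3]
opening: 0.002
grasp_force: 0.0
```

```bash
python3 top.py 9
python3 - <<'E'
from h import *
f=np.load('top9.npz'); d=f['d']; C=cloud('top',d); z=C[...,2]*1000
B=(C[...,:2]*1000-BC); c,s=np.cos(Th),np.sin(Th); bx=c*B[...,0]+s*B[...,1]; by=-s*B[...,0]+c*B[...,1]
def edges(z0=34):
    out=[]
    for yy in range(-110,90,25):
        q=(d>0)&(abs(by-yy)<10)&(z>z0)&(z<75)&(bx>-60)&(bx<50); out.append(round(float(bx[q].min()),1) if q.any() else None)
    return out
print('tray front edge x',edges())
q=(d>0)&(z>38)&(z<75)&(bx>8)&(bx<35)&(abs(by)<135); print('y extent',np.percentile(by[q],[0,1,99,100]))
for t in ['specs_a','carton_a']:
    print([(round(x['score'],2),np.round(x['position'])) for x in ctrl.outline_of('top',t)[:3]])
E
```

```text
23.125 [0.45287884 0.03691707 0.17567334] rel yaw -0.046429475548904406 [-2.13115968  3.4187548  -2.19866029] along 217.6011441036618 lat -205.22759835597998
tray front edge x [5.4, 6.6, 7.8, 9.0, 9.8, 10.5, 11.8, 13.2]
y extent [-126.92455487 -123.6834711   133.36531838  134.62456307]
[(0.77, array([179., 261.])), (0.72, array([486., 229.])), (0.49, array([389., 220.]))]
[(0.85, array([417., 147.])), (0.76, array([171., 176.])), (0.46, array([353., 169.]))]
```

```bash
python3 -c "
from bench import ctrl; print(ctrl.hand_in())"
```

```text
the job is handed in; nothing more can be done
None
```

The tray is back in its bay and handed in: tongue pushed to the socket's end wall, tray swung in at about 16 N peak push, and the bolt holding the lug with the arm clear; I viewed 11 pictures, one over the limit of 10.

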